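Clamp a plaque for branding and hold the cam lever at full lift

TASK

Take the wooden plaque that leans in the cradle, stand it on its short edge in the clamp slot of the rack (the wide slot between the rubber pad and the cam), and let go of it. Then swing the spring-return cam lever by its upright wooden grip until its arm lies over the brass line, where the cam's lift is highest and it presses the plaque against the pad, and finish while still holding it there for the branding. Leave the two stored plaques, the glue bottle and the branding iron where they are.

Things in the scene. Friction and masses are not known exactly. Their poses are not given: they have to be found in the camera images.
- plaque_center (a point): centre of the loose wooden plaque, a plain board 100 x 18 x 120 mm, 0.1 to 0.2 kg. Axes: x along the 100 mm side, y through the 18 mm thickness, z along the 120 mm height (up). At the start it rests in the cradle on a 100 mm edge, leaning 15 degrees from vertical to the cradle's +y; its upper 65 mm is free on both faces
- cradle: fixed wooden cradle that holds the plaque at the start: base plate 120 x 90 mm, a back board behind the plaque reaching 55 mm up along it (75 mm above the bench at most). Origin at bench height below the plaque's lower edge; x along the plaque's width, y the side to which the plaque leans
- rack: fixed rack, 12 mm thick base. Origin at bench height under the middle of the clamp slot; slots along x, z up. Clamp slot: y -14 to +14 mm, 130 mm long with 12 mm high ends; at +y the pad, behind it a fence, top 60 mm above the bench; at -y a lip 28 mm above the bench, above it the steel cam. Storage slots at y 100 and 150 mm. Brass line, 6 mm wide, on the base at x 0, y -100 to -245 mm
- slot_floor (a point): middle of the floor of the clamp slot, 12 mm above the bench; the plaque's centre is 60 mm above it when seated
- clamp_pad: rubber backing pad 90 mm wide, from 14 to 56 mm above the bench, before the fence. Its origin is the rack's origin when nothing presses it, its face then at y +14 mm of the rack; sprung (2 N preload, 1 N/mm, 6 mm travel to +y). At the cam's highest lift the plaque presses it back 3.5 mm with about 5.5 N
- cam_lever (a joint): angle of the cam lever about its vertical pivot, rad, counterclockwise from above. 0: at rest on its stop, arm 0.27 rad from the rack's -x towards its -y, cam clear of the slot. 1.30: arm points to the rack's -y over the brass line, highest lift. Travel ends at 2.0, past highest lift. A spring (0.35 N m at 0, 0.50 N m at 1.30: about 4 N at the grip, up to 7 N with the cam's friction) drives it back to 0
- cam_pivot (a point): point on the vertical pivot axis of the lever (x 0, y -42.5 mm of the rack), 95 mm above the bench, level with lever_grip; axes as the rack's. The cam is a steel disc of radius 26 mm mounted 16 mm off centre, 34 to 54 mm above the bench, nose opposite to the arm
- lever_grip (a point): middle of the upright wooden grip: a round post 22 mm in diameter, 64 to 118 mm above the bench, fixed on the lever arm 130 mm from the pivot axis; this point is 95 mm above the bench. The steel arm under it is 16 mm wide, its top 64 mm above the bench. Its axes turn with the lever
- stored_a: stored plaque 100 x 18 x 95 mm standing in the rack's storage slot at y 100 mm (top 107 mm above the bench); leave alone. Origin at the centre of its underside
- stored_b: stored plaque 100 x 18 x 85 mm standing in the rack's storage slot at y 150 mm (top 97 mm above the bench); leave alone. Origin at the centre of its underside
- glue: white glue bottle, 56 mm in diameter, 150 mm tall, standing on the bench; leave alone. Origin at its underside
- iron: branding iron lying on the bench, about 276 mm long, 56 mm wide, 32 mm high; leave alone. Origin on its axis at the bench, long side along its x
Not all that is in view belongs to the job. Leave any white look-alike of the part that bears plaque_center alone.

How it is judged:
By the outcome, as a careful person would: the job done as asked, in the order asked, and still so for the second after the job is handed in, while the arm keeps its last pose, push and grip.
It also fails if it takes over 58 s, if anything falls off the work surface, if the arm or the gripper's body presses on something with over 40 N, if the wrist force passes 120 N, or if a joint passes its speed limit or range.

ROBOT

A 6-joint arm with a two-finger parallel gripper is mounted at the origin on the work surface. World frame = base frame: x ahead of the robot, y to its left, z up, the work surface at z = 0. Lengths are in mm, angles in rad, forces in N, time in s.
With the tool pointing down it reaches from about 300 to 1000 mm from the base axis. Payload 5.1 kg.
Tool frame: the origin (TCP) lies between the finger pads; the fingertips stand 17 mm ahead of it and the grasp point (between the pads) lies 2 mm behind it; z points along the fingers, y is the line along which they close (so a half turn about z gives the same grasp; the last joint's range is limited). The gripper opens to 95 mm and grips with 3 to 60 N. Pads are 20 mm wide; open, the fingers measure 119 mm over their backs; the gripper's body (75 mm by 180 mm) begins 59 mm behind the grasp point.
Start: joints at [-1.239, 0.124, 1.65, -0, 1.367, -0.083], TCP at [261.922, -594.879, 199.156] pointing down, gripper open.
Joint ranges: [-2.61, 2.61], [-1.02, 2.33], [0.03, 2.71], [-1.35, 4.49], [0.32, 2.68], [-2.91, 2.91]. Speed limits (rad/s): [2.57, 2.57, 3.14, 3.14, 3.14, 3.14].

INTERFACE

Orientations are given as a unit quaternion [w, x, y, z].
In Python, from workcell import manip gives the robot as it stands. The module is installed in compiled form; this text tells all that it offers.
- The arm moves only by the tool servo_tool, never from a script. Its argument "series" is a list of rows, each a list of 7 numbers: the opening in per cent of the stroke, from 0 (shut) to 100 (fully open), then the shift along the tool's x, y, z in mm, then the turn, a rotation vector about the tool's x, y, z in degrees. In form: [[fingers, tx, ty, tz, wx, wy, wz], ...]. A call has 1 to 10 rows; each row is the pose to reach, as a shift and turn from the pose commanded when the call began, along the tool's axes at that moment; what a row does not reach only later rows make up. A row lasts 1/10 s, in which the tool goes at most 50 mm and 8.59 degrees, less where a joint would pass 70% of its speed; a pose out of reach is approached as far as the arm can. A call with a gripper value outside its range is refused whole. The fingers move at their own pace and stop on an object; "force" is the grip in N (left out, the last holds). Time passes only in rows, so rows that repeat a pose let the fingers close. It gives the time, the measured TCP pose, the force, the opening and the grip force at its end, in the units of the state.
- manip.get_obs(): the state, without advancing time (a new reading comes with each control period).
- manip.grab_frame(name): name is "scene" or "top"; returns a dict with "color" (384x512x3 uint8, red, green, blue), "range_z" (384x512 float32, mm along the optical axis (not along the pixel's ray), 0 where there is no reading), "K" (3x3 intrinsics, pixels), "k1" (the pictures are not rectified: a ray, as slopes to the right and down, at radius r is drawn at 1 + k1 r^2 times it, then the intrinsics apply), "R" (3x3) and "t" (3): a world point X has camera coordinates R X + t. Camera axes: x right, y down, z forward; pixel columns grow to the right and rows downward; lengths in mm; the calibration is good to about 2 mm. A picture is of the moment at which its call begins.
- manip.finish_job(): hands the job in; it is judged then, once.
The state is a dict: "t": time; "joint_positions": joint angles; "qvel": joint speeds; "joint_torque": joint torques, N m; "tool_pos": TCP position; "tool_rot": TCP orientation; "force": force on the tool from outside, world axes, zero at the start; "wrist_torque": the same for the moment, N m; "width": finger opening in mm; "grip_force": force on a finger pad.
Only numpy, scipy, OpenCV 4.12 (cv2) and the standard library are available. Lean on these libraries where they do the work, as an engineer would, in place of code of your own. Each camera call takes 0.05 s, during which the arm holds its last target. There are 200 camera calls.

## Working session

There is one attempt and no reset: what is moved stays moved. The work goes in short steps, Python scripts to look and compute and a tool call to move; the robot and the scene stay as the last step left them, time stands still between calls to the robot, and variables do not carry over. Pictures are saved under pics/ and viewed, at most 10 in all, crops included, and the job is handed in when it is done.

Besides the shell and the picture viewer there is one more tool, called after "Call:" as name([rows], argument=value, ...), one row to a line, values as JSON. servo_tool: Moves the arm, as the interface text tells. Its arguments: {"type":"object","properties":{"series":{"type":"array","items":{"type":"array","items":{"type":"number"}}},"force":{"type":"number"}},"required":["series"]}

```bash
mkdir -p pics; cat > h.py <<'E'
import numpy as np, cv2
from workcell import manip
def grab(n):
    f=manip.grab_frame(n); np.savez(f'{n}.npz',**f); return f
def load(n): return dict(np.load(f'{n}.npz'))
def cloud(f):
    K=f['K'];k1=float(f['k1']);h,w=f['range_z'].shape
    D=np.array([k1,0,0,0,0.])
    uv=np.stack(np.meshgrid(np.arange(w),np.arange(h)),-1).reshape(-1,1,2).astype(np.float64)
    s=cv2.undistortPoints(uv,K,D).reshape(h,w,2)
    z=f['range_z'][...,None]
    P=np.concatenate([s*z,z],-1)
    X=(P-f['t'])@f['R']; X[f['range_z']==0]=np.nan
    return X
def onplane(f,uv,zp):
    s=cv2.undistortPoints(np.array(uv,float).reshape(-1,1,2),f['K'],np.array([float(f['k1']),0,0,0,0.])).reshape(-1,2)
    d=np.c_[s,np.ones(len(s))]@f['R']; c=-f['R'].T@f['t']
    return c+d*((zp-c[2])/d[:,2:])
def proj(f,X):
    P=np.atleast_2d(X)@f['R'].T+f['t'];s=P[:,:2]/P[:,2:];r=(s**2).sum(1,keepdims=True)
    s=s*(1+f['k1']*r);return s*[f['K'][0,0],f['K'][1,1]]+f['K'][:2,2]
E
python3 - <<'E'
from h import *
for n in('scene','top'):
    f=grab(n); cv2.imwrite(f'pics/{n}0.png',cv2.resize(f['color'][...,::-1],None,fx=1.5,fy=1.5))
    print(n,f['K'].tolist(),f['k1'],(-f['R'].T@f['t']).round(),f['R'].round(2).tolist())
print(manip.get_obs())
E
```

```text
scene [[358.7156223169853, 0.0, 253.38955355432086], [0.0, 358.7156223169853, 185.1500449808163], [0.0, 0.0, 1.0]] -0.0658209039468456 [1361. -268.  719.] [[0.29, 0.96, 0.01], [0.56, -0.16, -0.82], [-0.78, 0.24, -0.58]]
top [[492.3599967083814, 0.0, 256.8700711875534], [0.0, 492.3599967083814, 196.33044412221187], [0.0, 0.0, 1.0]] -0.18828102585469436 [ 356.   30. 1732.] [[-0.02, -1.0, 0.0], [-1.0, 0.02, -0.07], [0.07, -0.01, -1.0]]
{'t': 0.1, 'joint_positions': array([-1.23859287e+00,  1.24435070e-01,  1.65157437e+00,  2.21492632e-06,
        1.36748733e+00, -8.26163145e-02]), 'qvel': array([-0.00170035, -0.00159238, -0.00352821,  0.0007512 , -0.0014339 ,
       -0.00083772]), 'joint_torque': array([ 3.25433748e-04, -4.18882227e+01, -3.61094999e+01,  7.77683873e-02,
        4.61633701e-02, -5.25576399e-05]), 'tool_pos': array([ 261.72600752, -594.29564785,  197.99128496]), 'tool_rot': array([-9.44788696e-04,  9.78567171e-01,  2.05925679e-01, -1.17426508e-04]), 'force': array([-0.87813053, -0.26873139,  0.97364257]), 'wrist_torque': array([0.04693075, 0.06184143, 0.00963609]), 'grip_force': 0.0, 'width': 94.93922717118019}
```

View pics/scene0.png

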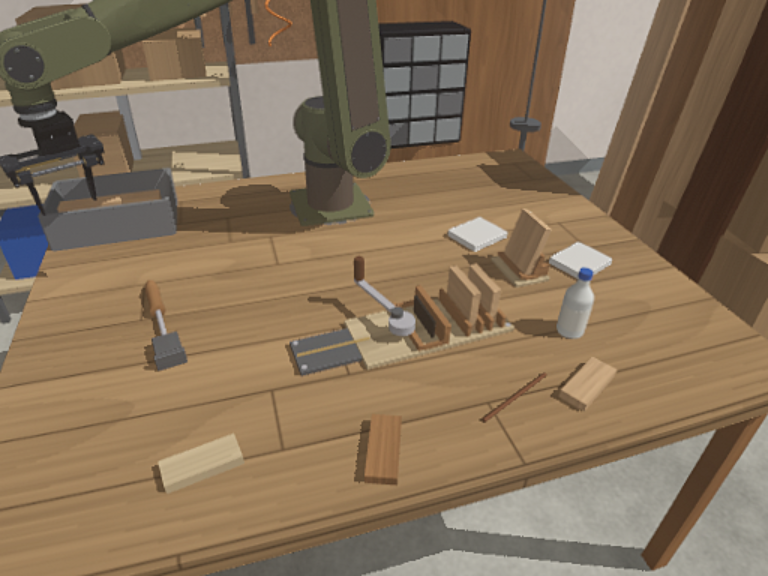

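View pics/top0.png

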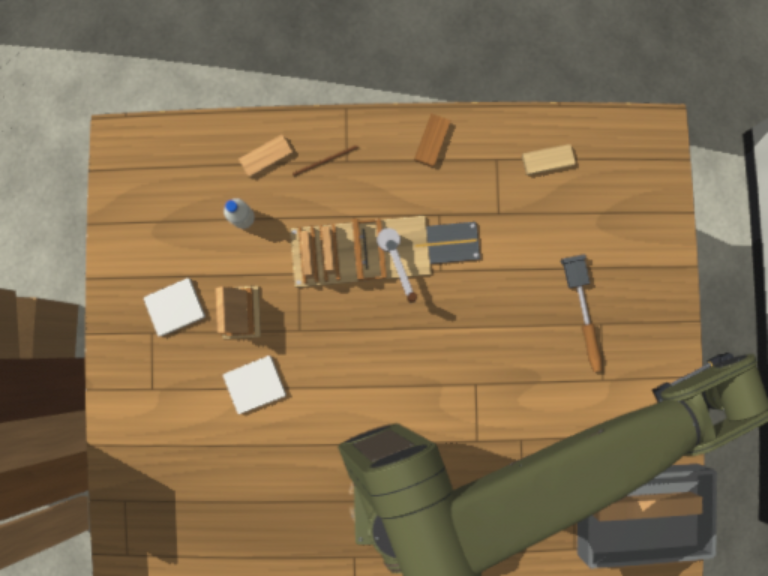

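Scene picture: the leaning plaque is in the cradle at (528,240). The top view has the cradle at (238,312), rack (385,250), cam disc (388,238), grip (411,296), brass line (450,242) and iron (583,310). 

Things that could be taken for the plaque, in top-view pixels:
- White tiles at (174,307) and (254,385).
- Stored plaques at (308,252) and (328,250).
- Loose boards at (267,156), (433,140) and (549,159).

I choose the wooden board leaning in the cradle at (238,312).

```bash
python3 - <<'E'
from h import *
t=load('top');s=load('scene')
Xt=cloud(t);Xs=cloud(s)
a=t['color'][125:240,130:335,::-1]; b=s['color'][125:260,180:420,::-1]
a=cv2.resize(a,None,fx=3.8,fy=3.8)[:290*2]; b=cv2.resize(b,None,fx=3.3,fy=3.3)
cv2.imwrite('pics/ct.png',a); cv2.imwrite('pics/cs.png',b)
# candidate regions in cloud: heights
A=np.vstack([Xt.reshape(-1,3),Xs.reshape(-1,3)]);C=np.r_[np.zeros(Xt[...,0].size),np.ones(Xs[...,0].size)]
def box(lo,hi,c=None):
    m=np.all((A>lo)&(A<hi),1)
    if c is not None: m&=C==c
    return A[m]
print('bench z',[np.nanmedian(box([500,-400,-20],[700,-200,20],c)[:,2]) for c in(0,1)])
# plaque rough centre
p=onplane(t,[[238/1.5,312/1.5],[388/1.5,238/1.5],[411/1.5,296/1.5],[450/1.5,242/1.5]],60);print(p.round())
cx,cy=p[0,:2]
for c in(0,1):
    P=box([cx-110,cy-90,90],[cx+110,cy+110,160],c); print('plq top',c,len(P),P.min(0).round(),P.max(0).round(),P.mean(0).round())
    P=box([cx-110,cy-90,80],[cx+110,cy+110,125],c)
    m=P.mean(0);u,sv,v=np.linalg.svd(P-m,full_matrices=False);print(m.round(1),v.round(3).tolist(),sv.round())
E
```

```text
bench z [np.float64(-0.6544140111403705), np.float64(0.8855238393240161)]
[[ 442.  356.   60.]
 [ 604.   10.   60.]
 [ 470.  -39.   60.]
 [ 592. -131.   60.]]
plq top 0 335 [396. 358.  90.] [495. 391. 146.] [445. 372. 123.]
[445.2 364.  102.1] [[-0.999, -0.037, -0.008], [-0.018, 0.284, 0.959], [-0.033, 0.958, -0.285]] [400. 187.  25.]
plq top 1 392 [396. 356.  90.] [500. 393. 143.] [455. 369. 118.]
[456.7 364.4 102.9] [[0.994, 0.104, 0.019], [-0.048, 0.285, 0.957], [-0.094, 0.953, -0.289]] [563. 241.  63.]
```

View pics/ct.png

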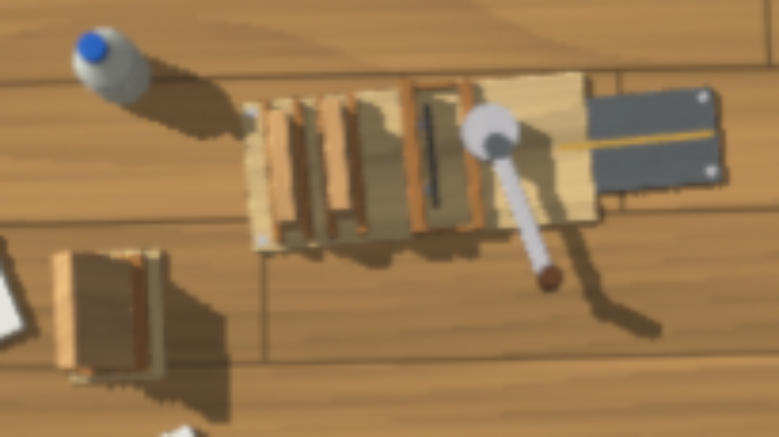

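View pics/cs.png

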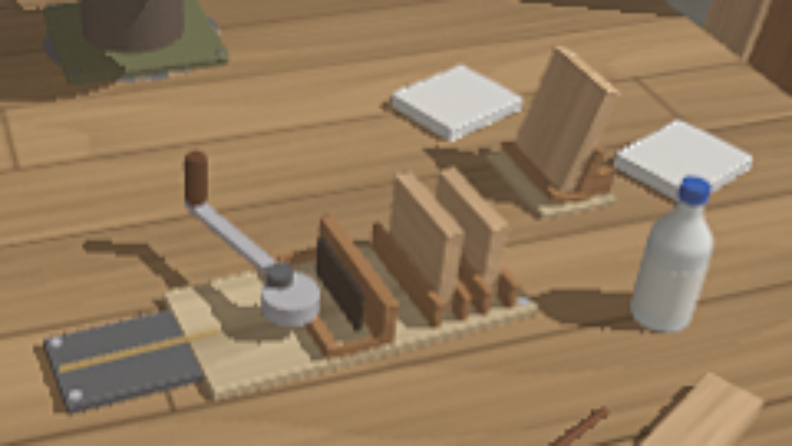

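The close crops confirm the choice: plaque in the cradle (scene crop (570,120)), leaning to world +y, with the base strip on the -y side. The clamp slot lies between the dark pad and the lip with the cam (top crop x≈440). The white tiles are clearly different objects.

```bash
python3 - <<'E'
from h import *
t=load('top');s=load('scene')
Xt=cloud(t);Xs=cloud(s)
def sel(X,lo,hi): return np.all((X>lo)&(X<hi),-1)
# plaque face, fit per camera with RANSAC-lite
for n,X in(('t',Xt),('s',Xs)):
    P=X[sel(X,[380,320,82],[520,400,136])]; best=None;r=np.random.default_rng(0)
    for _ in range(400):
        q=P[r.choice(len(P),3,False)];nn=np.cross(q[1]-q[0],q[2]-q[0]);L=np.linalg.norm(nn)
        if L<300: continue
        nn/=L; m=abs((P-q[0])@nn)<2
        if best is None or m.sum()>best.sum(): best=m
    Q=P[best];c=Q.mean(0);v=np.linalg.svd(Q-c)[2][2];v*=-np.sign(v[1])
    print(n,'face n',v.round(3),'lean',np.degrees(np.arcsin(v[2])).round(1),'yaw',np.degrees(np.arctan2(v[0],-v[1])).round(1),'c',c.round(1),len(Q), 'x',Q[:,0].min().round(),Q[:,0].max().round(),'y@z100',(c[1]-((100-c[2])*v[2])/v[1]).round(1))
    m=sel(X,[380,350,120],[520,420,160]);print(' top z max',np.sort(X[m][:,2])[-8:].round(1),'x',np.percentile(X[m][:,0],[1,99]).round(1),'y',np.percentile(X[m][:,1],[1,99]).round(1))
# rack: base corners
c=np.array([[583,73],[598,220],[245,105],[255,248]])/3.8+[130,125]
print('base corners',onplane(t,c,12)[:,:2].round(1).tolist())
hsv=cv2.cvtColor(t['color'],cv2.COLOR_RGB2HSV)
m=((hsv[...,1]>110)&(hsv[...,2]>120)).astype(np.uint8);R=np.zeros_like(m);R[150:175,287:319]=1;m*=R
v,u=np.nonzero(m);W=onplane(t,np.c_[u,v],12)[:,:2];l=cv2.fitLine(W.astype(np.float32),cv2.DIST_HUBER,0,.01,.01).ravel();print('brass',len(u),l.round(3),W.min(0),W.max(0))
# fence top: points z 52..68
for n,X in(('t',Xt),('s',Xs)):
    P=X[sel(X,[520,25,52],[700,75,68])];print(n,'fence',len(P),P[:,:2].min(0).round(),P[:,:2].max(0).round(), cv2.fitLine(P[:,:2].astype(np.float32),cv2.DIST_HUBER,0,.01,.01).ravel().round(3))
    P=X[sel(X,[560,-30,46],[660,50,62])]
# grip
for n,X,in(('t',Xt),('s',Xs)):
    P=X[sel(X,[420,-90,80],[520,10,125])];print(n,'grip',len(P),P.mean(0).round(1),P.min(0).round(),P.max(0).round())
# stored
P=Xt[sel(Xt,[520,80,85],[700,230,125])];print('stored',P.min(0).round(),P.max(0).round())
P=Xt[sel(Xt,[550,-40,40],[660,40,62])];print('cam z',np.percentile(P,[2,50,98],axis=0).round().tolist())
E
```

```text
t face n [ 0.035 -0.955  0.296] lean 17.2 yaw 2.1 c [446.8 366.2 109. ] 180 x 396.0 495.0 y@z100 363.4
 top z max [143.6 143.8 143.9 144.1 144.3 144.6 144.6 146.1] x [396.2 494.5] y [366.3 388. ]
s face n [ 0.05  -0.963  0.266] lean 15.5 yaw 3.0 c [450.9 364.5 108.9] 246 x 397.0 499.0 y@z100 362.1
 top z max [140.6 140.6 140.7 140.7 140.9 141.2 141.8 142.7] x [398.5 498.1] y [364.9 389. ]
base corners [[661.2, -79.1], [523.3, -89.3], [637.9, 236.2], [504.1, 228.3]]
brass 62 [ 6.10000e-02 -9.98000e-01  5.99241e+02 -1.42360e+02] [ 552.63662953 -198.48977313] [606.23012025 -89.94144305]
t fence 65 [522.  26.] [626.  75.] [ 9.9900e-01 -4.1000e-02  5.7369e+02  6.4278e+01]
s fence 105 [520.  25.] [631.  75.] [ 9.93000e-01 -1.20000e-01  5.69782e+02  6.70130e+01]
t grip 39 [464.8 -37.3 112.7] [456. -47.  87.] [474. -27. 124.]
s grip 86 [474.7 -39.8 103.1] [461. -49.  81.] [482. -29. 120.]
stored [520. 137.  85.] [630. 207. 116.]
cam z [[554.0, -12.0, 45.0], [604.0, 12.0, 53.0], [627.0, 36.0, 61.0]]
```

```bash
cat >> h.py <<'E'
from scipy.spatial.transform import Rotation as Ro
def rot(yaw,lean=0):
    y,l=np.radians([yaw,lean]); x=np.array([np.cos(y),np.sin(y),0]); u=np.array([-np.sin(y)*np.sin(l),np.cos(y)*np.sin(l),np.cos(l)])
    return np.c_[x,np.cross(-u,x),-u]
def plan(*tg):
    o=manip.get_obs(); q=o['tool_rot']; R0=Ro.from_quat([q[1],q[2],q[3],q[0]]).as_matrix()
    print('now',o['t'],o['tool_pos'].round(1),'F',o['force'].round(1),'w',round(o['width'],1),'q',o['joint_positions'].round(2))
    for p,y,l in tg:
        print((R0.T@(np.array(p)-o['tool_pos'])).round(1),np.degrees(Ro.from_matrix(R0.T@rot(y,l)).as_rotvec()).round(1))
E
python3 - <<'E'
from h import *
t=load('top')
e=lambda q,z:onplane(t,np.array(q)/3.8+[130,125],z)[:,:2].round(1).tolist()
print('fence',e([[405,150],[421,150],[402,83],[418,83],[413,230]],60)); print('lip',e([[470,190],[483,200],[459,85],[472,85]],28))
print('pad',e([[426,105],[436,205]],56))
plan(([450,-200,290],2.5,0),([445,270,290],2.5,0))
E
```

```text
fence [[585.6, 86.2], [585.3, 71.8], [646.8, 87.9], [646.5, 73.4], [513.1, 80.3]]
lip [[551.8, 28.4], [542.3, 16.7], [649.4, 36.5], [649.1, 24.5]]
pad [[626.9, 66.6], [535.6, 59.3]]
now 0.1 [ 261.7 -594.3  198. ] F [-0.9 -0.3  1. ] w 94.9 q [-1.24  0.12  1.65  0.    1.37 -0.08]
[ 331.2 -285.2  -91.4] [-0.1  0.  21.3]
[ 516.1 -717.3  -90.6] [-0.1  0.  21.3]
```

Call:
servo_tool([
  [100, 330, -285, -91, 0, 0, 21],
  [100, 330, -285, -91, 0, 0, 21],
  [100, 330, -285, -91, 0, 0, 21],
  [100, 330, -285, -91, 0, 0, 21],
  [100, 330, -285, -91, 0, 0, 21],
  [100, 330, -285, -91, 0, 0, 21],
  [100, 330, -285, -91, 0, 0, 21],
  [100, 330, -285, -91, 0, 0, 21],
  [100, 330, -285, -91, 0, 0, 21],
  [100, 330, -285, -91, 0, 0, 21],
], force=25)

```text
t: 1.1
tool_pos: [451.0, -197.2, 291.6]
tool_rot: [0.0, 1.0, 0.028, 0.001]
force: [0.1, -0.7, 0.8]
width: 95.0
grip_force: 0.0
```

```bash
python3 -c "
from h import *
plan(([446,330,260],2.5,15),([447,395,185],2.5,15))"
```

```text
now 1.1 [ 451.  -197.2  291.6] F [ 0.1 -0.7  0.8] w 95.0 q [-0.52 -0.28  1.87  0.    1.54  0.99]
[  23.9 -526.7   31.7] [-15.   -0.2   0.6]
[  28.3 -591.5  106.7] [-15.   -0.2   0.6]
```

Call:
servo_tool([
  [100, 24, -500, 30, -15, 0, 0.5],
  [100, 24, -500, 30, -15, 0, 0.5],
  [100, 24, -500, 30, -15, 0, 0.5],
  [100, 24, -500, 30, -15, 0, 0.5],
  [100, 24, -500, 30, -15, 0, 0.5],
  [100, 24, -500, 30, -15, 0, 0.5],
  [100, 24, -500, 30, -15, 0, 0.5],
  [100, 24, -500, 30, -15, 0, 0.5],
  [100, 24, -500, 30, -15, 0, 0.5],
  [100, 24, -500, 30, -15, 0, 0.5],
])

```text
t: 2.1
tool_pos: [448.9, 298.7, 259.4]
tool_rot: [0.131, 0.991, 0.019, 0.003]
force: [0.6, -1.0, 0.0]
width: 95.0
grip_force: 0.0
```

```bash
python3 -c "
from h import *
plan(([447,396,190],2.5,15),([447,375.5,112.7],2.5,15))"
```

```text
now 2.1 [448.9 298.7 259.4] F [ 0.6 -1.   0. ] w 95.0 q [ 0.61 -0.05  1.74 -0.22  1.59  2.16]
[   1.9 -112.    41.8] [ 0.1  0.  -0.2]
[   1.1 -112.3  121.7] [ 0.1  0.  -0.2]
```

Call:
servo_tool([
  [100, 2, -112, 0, 0, 0, 0],
  [100, 2, -112, 0, 0, 0, 0],
  [100, 2, -112, 0, 0, 0, 0],
  [100, 2, -112, 40, 0, 0, 0],
  [100, 2, -112, 60, 0, 0, 0],
  [100, 2, -112, 60, 0, 0, 0],
  [100, 2, -112, 60, 0, 0, 0],
])

```text
t: 2.8
tool_pos: [447.8, 389.2, 173.5]
tool_rot: [0.131, 0.991, 0.019, 0.003]
force: [0.2, 0.9, -0.1]
width: 94.8
grip_force: 0.0
```

```bash
python3 -c "
from h import *
plan(([447,375.5,112.7],2.5,15))
f=grab('scene');cv2.imwrite('pics/s1.png',cv2.resize(f['color'][80:220,280:440,::-1],None,fx=4,fy=4))"
```

```text
now 2.8 [447.8 389.2 173.5] F [ 0.2  0.9 -0.1] w 94.8 q [ 0.73  0.14  1.69 -0.2   1.48  2.3 ]
[-1.4 -2.6 62.3] [ 0.   0.  -0.3]
```

View pics/s1.png

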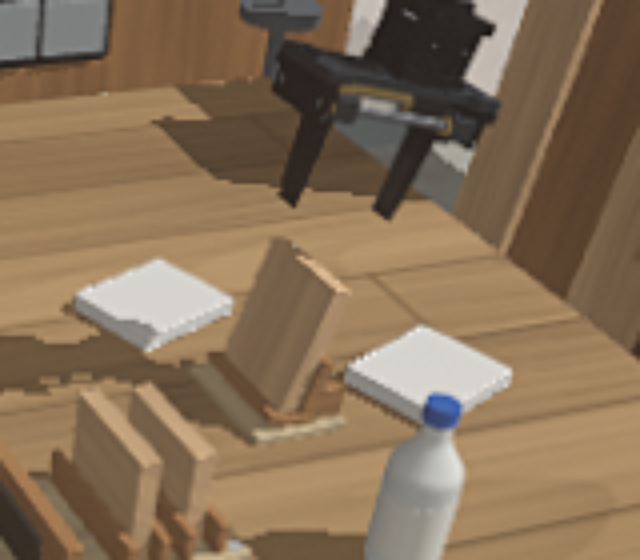

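The fingers straddle the plaque's axis (tips at (290,200) and (388,212), plaque top at (312,268)) at the same lean, so I go down.

Call:
servo_tool([
  [100, -1, -2.5, 40, 0, 0, 0],
  [100, -1, -2.5, 62, 0, 0, 0],
  [100, -1, -2.5, 62, 0, 0, 0],
  [0, -1, -2.5, 62, 0, 0, 0],
  [0, -1, -2.5, 62, 0, 0, 0],
  [0, -1, -2.5, 62, 0, 0, 0],
  [0, -1, -2.5, 62, 0, 0, 0],
  [0, -1, -2.5, 62, 0, 0, 0],
  [0, -1, -2.5, 62, 0, 0, 0],
  [0, -1, -2.5, 62, 0, 0, 0],
], force=12)

```text
t: 3.85
tool_pos: [446.9, 376.5, 112.8]
tool_rot: [0.131, 0.991, 0.02, 0.003]
force: [-0.4, 0.5, 0.6]
width: 44.9
grip_force: 0.0
```

Call:
servo_tool([
  [0, 0, 0, 0, 0, 0, 0],
  [0, 0, 0, 0, 0, 0, 0],
  [0, 0, 0, 0, 0, 0, 0],
  [0, 0, 0, 0, 0, 0, 0],
])

```text
t: 4.25
tool_pos: [447.0, 376.3, 112.8]
tool_rot: [0.131, 0.991, 0.02, 0.003]
force: [0.3, -0.6, 0.4]
width: 18.1
grip_force: 12.0
```

Call:
servo_tool([
  [0, 0, 0, 0, 0, 0, 0],
  [0, 0, 0, 0, 0, 0, 0],
  [0, 0, 0, -15, 0, 0, 0],
  [0, 0, 0, -35, 0, 0, 0],
  [0, 0, 0, -60, 0, 0, 0],
  [0, 0, 0, -90, 0, 0, 0],
  [0, 0, 0, -130, 0, 0, 0],
  [0, 0, 0, -150, 0, 0, 0],
  [0, 0, 0, -150, 0, 0, 0],
], force=25)

```text
t: 5.15
tool_pos: [446.6, 417.6, 263.0]
tool_rot: [0.127, 0.992, 0.02, 0.006]
force: [-0.2, -0.1, -0.5]
width: 17.8
grip_force: 24.9
```

```bash
python3 -c "
from h import *
plan(([584,51,250],4,0))
f=grab('scene');cv2.imwrite('pics/s2.png',cv2.resize(f['color'][60:220,240:440,::-1],None,fx=3.5,fy=3.5))"
```

```text
now 5.15 [446.6 417.6 263. ] F [-0.2 -0.1 -0.5] w 17.8 q [ 0.76  0.13  1.56 -0.2   1.62  2.3 ]
[122.3 356.3 107.4] [14.6 -0.2 -1.7]
```

View pics/s2.png

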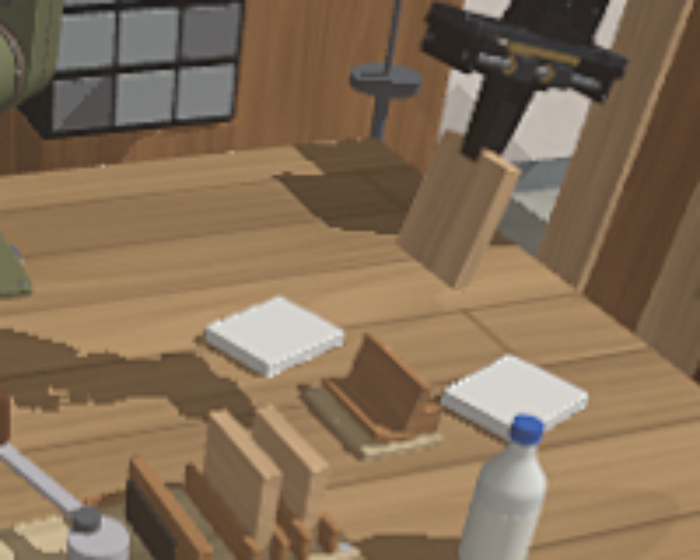

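Call:
servo_tool([
  [0, 122, 358, 90, 14.6, 0, -1.6],
  [0, 122, 358, 90, 14.6, 0, -1.6],
  [0, 122, 358, 90, 14.6, 0, -1.6],
  [0, 122, 358, 90, 14.6, 0, -1.6],
  [0, 122, 358, 90, 14.6, 0, -1.6],
  [0, 122, 358, 90, 14.6, 0, -1.6],
  [0, 122, 358, 90, 14.6, 0, -1.6],
  [0, 122, 358, 90, 14.6, 0, -1.6],
  [0, 122, 358, 90, 14.6, 0, -1.6],
  [0, 122, 358, 90, 14.6, 0, -1.6],
])

```text
t: 6.2
tool_pos: [580.8, 50.6, 261.2]
tool_rot: [0.003, 0.999, 0.033, -0.003]
force: [-0.4, 0.7, -2.0]
width: 17.6
grip_force: 25.0
```

```bash
python3 - <<'E'
from h import *
plan(([584.5,49,150],4,0))
s=grab('scene');X=cloud(s)
def sel(X,lo,hi): return X[np.all((X>lo)&(X<hi),-1)]
def yz(P):
    P=P[:,:2]; return P
# held plaque points
P=sel(X,[500,20,180],[680,80,255]);print('held',len(P),np.percentile(P,[2,50,98],axis=0).round(1).tolist())
c,sn=np.cos(np.radians(4)),np.sin(np.radians(4))
# reference: stored plaques top, fence top in rack y about est. origin (584.5,47)
def rk(P): d=P[:,:2]-[584.5,47]; return np.c_[d[:,0]*c+d[:,1]*sn,-d[:,0]*sn+d[:,1]*c,P[:,2]]
for n in('scene','top'):
    Y=cloud(s if n=='scene' else load('top'));Q=rk(sel(Y,[480,-60,5],[700,240,125]))
    for nm,lo,hi in(('stA',[-70,80,85],[70,120,125]),('stB',[-70,132,85],[70,170,115]),('fence/pad',[-40,5,40],[40,45,75])):
        q=sel(Q,lo,hi)
        if len(q): print(n,nm,len(q),np.percentile(q,[2,50,98],axis=0).round(1).tolist())
# top strips
cv2.imwrite('pics/s3.png',cv2.resize(s['color'][80:260,190:390,::-1],None,fx=3.3,fy=3.3))
E
```

```text
now 6.2 [580.8  50.6 261.2] F [-0.4  0.7 -2. ] w 17.6 q [-0.   -0.05  1.73 -0.01  1.47  1.5 ]
[  4.4   1.2 111.1] [ 0.3  0.4 -0.3]
held 517 [[536.8, 38.7, 181.4], [603.4, 43.4, 218.5], [632.4, 61.3, 253.3]]
scene stA 243 [[-42.5, 90.8, 86.3], [12.6, 94.2, 104.3], [54.7, 108.8, 108.5]]
scene stB 175 [[-47.1, 140.7, 85.7], [5.5, 147.0, 95.2], [49.6, 159.0, 98.3]]
scene fence/pad 205 [[-37.8, 13.9, 41.2], [0.7, 27.8, 55.3], [38.8, 39.5, 61.0]]
top stA 174 [[-48.0, 92.9, 90.8], [1.1, 101.1, 105.8], [49.1, 110.2, 113.8]]
top stB 152 [[-53.0, 140.0, 88.2], [0.4, 148.8, 96.6], [44.3, 157.4, 103.1]]
top fence/pad 139 [[-37.8, 16.0, 43.0], [0.2, 32.5, 57.8], [36.8, 42.3, 65.2]]
```

View pics/s3.png

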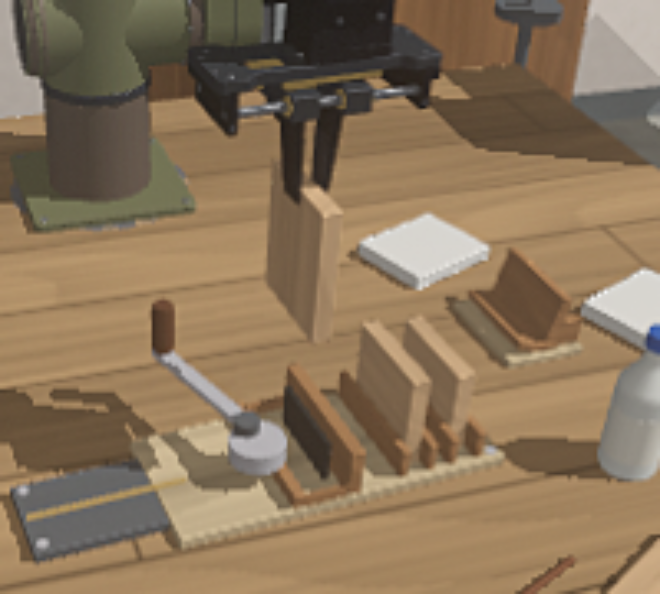

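Call:
servo_tool([
  [0, 3, 2, 40, 0.3, 0.4, -0.3],
  [0, 3, 2, 70, 0.3, 0.4, -0.3],
  [0, 3, 2, 90, 0.3, 0.4, -0.3],
  [0, 3, 2, 105, 0.3, 0.4, -0.3],
  [0, 3, 2, 115, 0.3, 0.4, -0.3],
  [0, 3, 2, 115, 0.3, 0.4, -0.3],
  [0, 3, 2, 115, 0.3, 0.4, -0.3],
])

```text
t: 6.95
tool_pos: [585.2, 49.1, 149.5]
tool_rot: [0.001, 0.999, 0.037, 0.003]
force: [-0.0, 0.5, -2.1]
width: 17.9
grip_force: 25.0
```

```bash
python3 - <<'E'
from h import *
plan(([583.5,48.5,106],4,0))
s=grab('scene')
cv2.imwrite('pics/s4.png',cv2.resize(s['color'][140:250,230:350,::-1],None,fx=5,fy=5))
E
```

```text
now 6.95 [585.2  49.1 149.5] F [-0.   0.5 -2.1] w 17.9 q [-0.01  0.02  1.85 -0.    1.27  1.49]
[-2.   0.4 43.5] [ 0.1 -0.3  0.2]
```

View pics/s4.png

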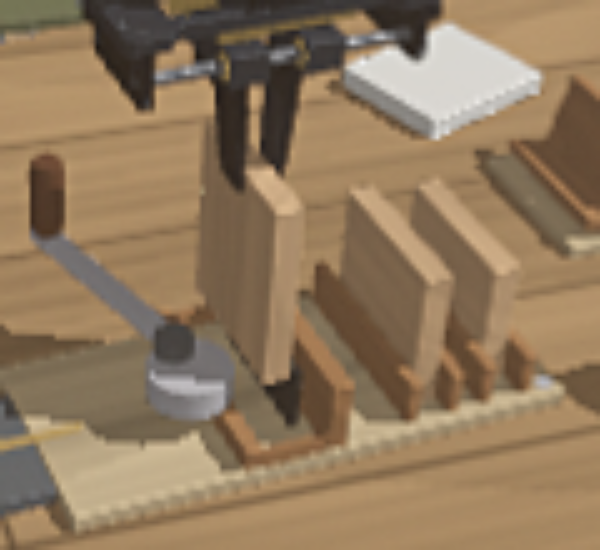

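Call:
servo_tool([
  [0, -2, 1, 8, 0, 0, 0],
  [0, -2, 1, 14, 0, 0, 0],
  [0, -2, 1, 20, 0, 0, 0],
  [0, -2, 1, 26, 0, 0, 0],
  [0, -2, 1, 32, 0, 0, 0],
  [0, -2, 1, 36, 0, 0, 0],
  [0, -2, 1, 36, 0, 0, 0],
])

```text
t: 7.7
tool_pos: [582.3, 47.5, 111.5]
tool_rot: [0.001, 0.999, 0.036, 0.001]
force: [-0.5, 0.3, -2.1]
width: 17.6
grip_force: 25.0
```

```bash
python3 - <<'E'
from h import *
plan(([583.5,48.5,104],4,0))
s=grab('scene')
cv2.imwrite('pics/s5.png',cv2.resize(s['color'][150:250,230:340,::-1],None,fx=5,fy=5))
E
```

```text
now 7.7 [582.3  47.5 111.5] F [-0.5  0.3 -2.1] w 17.6 q [-0.01  0.05  1.88 -0.    1.21  1.49]
[ 1.2 -0.9  7.5] [ 0.1 -0.1  0.2]
```

View pics/s5.png

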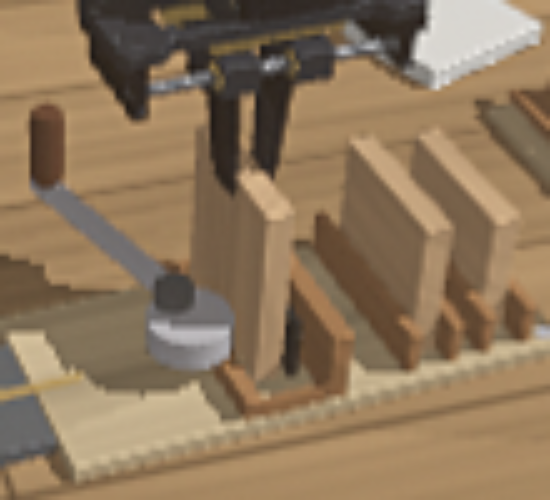

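Call:
servo_tool([
  [0, 1, -1.5, 2, 0, 0, 0],
  [0, 1, -1.5, 4, 0, 0, 0],
  [0, 1, -1.5, 5, 0, 0, 0],
  [0, 1, -1.5, 6, 0, 0, 0],
  [0, 1, -1.5, 6, 0, 0, 0],
])

```text
t: 8.25
tool_pos: [583.9, 49.1, 106.7]
tool_rot: [0.001, 0.999, 0.036, 0.002]
force: [-0.1, -0.2, -1.8]
width: 18.0
grip_force: 25.0
```

Call:
servo_tool([
  [0, 0, 0, 1, 0, 0, 0],
  [0, 0, 0, 1, 0, 0, 0],
])

```text
t: 8.45
tool_pos: [584.5, 49.1, 106.5]
tool_rot: [0.001, 0.999, 0.036, 0.003]
force: [0.4, -0.2, 2.7]
width: 17.9
grip_force: 25.0
```

Call:
servo_tool([
  [0, 0, 0, 1, 0, 0, 0],
  [0, 0, 0, 1, 0, 0, 0],
])

```text
t: 8.65
tool_pos: [584.6, 49.0, 106.5]
tool_rot: [0.001, 0.999, 0.036, 0.003]
force: [-1.6, -0.1, 7.6]
width: 17.9
grip_force: 25.0
```

Call:
servo_tool([
  [0, 0, 0, -1.5, 0, 0, 0],
  [0, 0, 0, -1.5, 0, 0, 0],
  [45, 0, 0, -1.5, 0, 0, 0],
  [45, 0, 0, -1.5, 0, 0, 0],
  [45, 0, 0, -1.5, 0, 0, 0],
  [45, 0, 0, -1.5, 0, 0, 0],
  [45, 0, 0, -1.5, 0, 0, 0],
  [45, 0, 0, -1.5, 0, 0, 0],
])

```text
t: 9.45
tool_pos: [583.8, 49.1, 105.9]
tool_rot: [0.001, 0.999, 0.036, 0.002]
force: [0.1, -0.5, 0.1]
width: 42.8
grip_force: 0.0
```

Call:
servo_tool([
  [45, 0, 0, -15, 0, 0, 0],
  [45, 0, 0, -50, 0, 0, 0],
  [45, 0, 0, -90, 0, 0, 0],
  [45, 0, 0, -120, 0, 0, 0],
  [45, 0, 0, -120, 0, 0, 0],
])

```text
t: 9.95
tool_pos: [586.6, 49.3, 234.2]
tool_rot: [0.001, 0.999, 0.036, 0.008]
force: [-0.2, -0.1, -0.2]
width: 42.8
grip_force: 0.0
```

```bash
python3 - <<'E'
from h import *
plan(([466,-38,226],19.5,0),([466,-38,160],19.5,0))
s=grab('scene');X=cloud(s)
def sel(X,lo,hi): return X[np.all((X>lo)&(X<hi),-1)]
P=sel(X,[500,10,120],[680,85,140]);print('plaque top',len(P),np.percentile(P,[2,50,98],axis=0).round(1).tolist())
cv2.imwrite('pics/s6.png',cv2.resize(s['color'][120:250,210:360,::-1],None,fx=4,fy=4))
E
```

```text
now 9.95 [586.6  49.3 234.2] F [-0.2 -0.1 -0.2] w 42.8 q [-0.01 -0.04  1.76 -0.    1.4   1.49]
[-126.8   78.3    6.3] [  0.3  -0.9 -15.3]
[-127.8   78.1   72.3] [  0.3  -0.9 -15.3]
plaque top 181 [[538.3, 37.4, 121.2], [592.3, 46.4, 130.6], [635.2, 58.7, 133.1]]
```

View pics/s6.png

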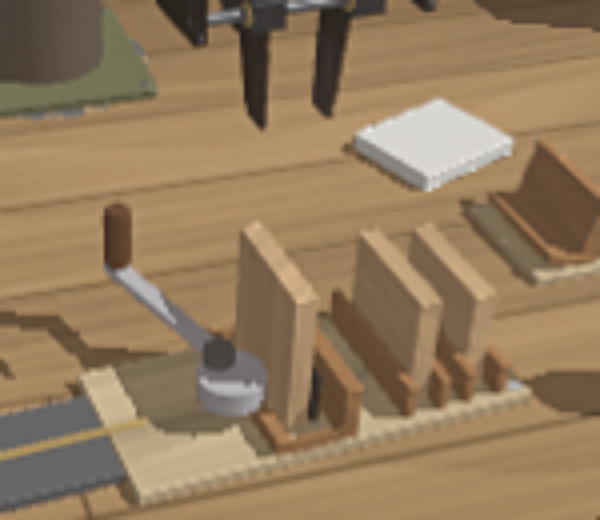

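The plaque stands upright in the clamp slot (crop (275,330)), with its top at about 132 mm, seated and released. The stored plaques and lever are unmoved. Next is the grip, at crop (117,235).

Call:
servo_tool([
  [60, -127, 78, 6, 0.3, -0.9, -15.3],
  [60, -127, 78, 6, 0.3, -0.9, -15.3],
  [60, -127, 78, 6, 0.3, -0.9, -15.3],
  [60, -127, 78, 6, 0.3, -0.9, -15.3],
  [60, -127, 78, 50, 0.3, -0.9, -15.3],
  [60, -127, 78, 72, 0.3, -0.9, -15.3],
  [60, -127, 78, 72, 0.3, -0.9, -15.3],
])

```text
t: 10.7
tool_pos: [459.6, -37.0, 149.0]
tool_rot: [-0.003, 0.986, 0.169, -0.01]
force: [-0.6, 0.7, -0.7]
width: 56.8
grip_force: 0.0
```

```bash
python3 - <<'E'
from h import *
plan(([465.5,-38.3,97],19.5,0))
s=grab('scene');X=cloud(s)
hsv=cv2.cvtColor(s['color'],cv2.COLOR_RGB2HSV)
m=np.all((X>[430,-80,75])&(X<[510,0,119]),-1)
P=X[m];print('grip',len(P),np.percentile(P,[3,50,97],axis=0).round(1).tolist())
v,u=np.nonzero(m);print('px',u.min(),u.max(),v.min(),v.max(),'pred left/right of a 22mm post', proj(s,[[465.5,-38.3,95],[465.5,-38.3,118],[465.5,-49.3,95],[465.5,-27.3,95]]).round(1).tolist())
P=X[np.all((X>[500,10,120])&(X<[680,85,140]),-1)];print('plq',len(P),P.mean(0).round(1))
E
```

```text
now 10.7 [459.6 -37.  149. ] F [-0.6  0.7 -0.7] w 56.8 q [-0.2  -0.26  2.1  -0.    1.32  1.04]
[ 6.1  3.6 51.9] [-0.5  1.1 -0. ]
grip 96 [[464.1, -48.6, 77.2], [475.4, -40.3, 100.7], [479.9, -30.0, 118.0]]
px 236 242 171 185 pred left/right of a 22mm post [[238.7, 177.6], [238.6, 171.4], [235.3, 178.2], [242.1, 177.1]]
plq 184 [591.3  47.1 129.4]
```

Call:
servo_tool([
  [60, 6, 3.6, 20, -0.5, 1.1, 0],
  [60, 6, 3.6, 40, -0.5, 1.1, 0],
  [60, 6, 3.6, 53, -0.5, 1.1, 0],
  [60, 6, 3.6, 53, -0.5, 1.1, 0],
  [0, 6, 3.6, 53, -0.5, 1.1, 0],
  [0, 6, 3.6, 53, -0.5, 1.1, 0],
  [0, 6, 3.6, 53, -0.5, 1.1, 0],
  [0, 6, 3.6, 53, -0.5, 1.1, 0],
  [0, 6, 3.6, 53, -0.5, 1.1, 0],
  [0, 6, 3.6, 53, -0.5, 1.1, 0],
], force=10)

```text
t: 11.75
tool_pos: [468.8, -38.7, 100.7]
tool_rot: [0.001, 0.986, 0.169, 0.004]
force: [-0.5, 2.2, 1.4]
width: 17.5
grip_force: 9.7
```

Call:
servo_tool([
  [0, 0, 0, 0, 0, 0, 0],
  [0, 0, 0, 0, 0, 0, 0],
  [0, 0, 0, 0, 0, 0, 0],
], force=30)

```text
t: 12.05
tool_pos: [468.8, -38.9, 100.7]
tool_rot: [0.001, 0.986, 0.169, 0.004]
force: [-0.6, 3.1, 2.1]
width: 15.8
grip_force: 28.8
```

```bash
cat >> h.py <<'E'
def arc(center,angs,yaw0,r,z):
    # lever angles (deg, from rest) -> rows from the present pose
    tg=[]
    for a in angs:
        w=np.radians(yaw0+a); tg.append((np.r_[center-r*np.array([np.cos(w),np.sin(w)]),z],yaw0+a,0))
    plan(*tg)
E
python3 - <<'E'
from h import *
o=manip.get_obs();p=o['tool_pos']
C=np.array([587.5,4.6]);d=C-p[:2];print(np.hypot(*d),np.degrees(np.arctan2(d[1],d[0])))
arc(C,[0,6,12,18,24,30,36],19.5,130,p[2])
E
```

```text
126.39723802479308 20.145267196971435
now 12.05 [468.8 -38.9 100.7] F [-0.6  3.1  2.1] w 15.8 q [-0.2  -0.21  2.14  0.    1.2   1.03]
[-3.6 -1.4 -0. ] [ 0.2 -0.5 -0. ]
[-2.9 12.2  0. ] [ 0.2 -0.5 -6. ]
[-0.8 25.6  0.1] [  0.3  -0.5 -12. ]
[ 2.8 38.7  0.2] [  0.3  -0.4 -18. ]
[ 7.7 51.4  0.3] [  0.3  -0.4 -24. ]
[13.9 63.6  0.4] [  0.3  -0.4 -30. ]
[21.3 75.   0.5] [  0.4  -0.4 -36. ]
```

```bash
python3 - <<'E'
from h import *
s=grab('scene');X=cloud(s)
c=s['color'].astype(int)
print('tcp px',proj(s,[[468.8,-38.9,100.7],[465.5,-38.3,118],[465.5,-38.3,64],[587.5,4.6,64]]).round(1).tolist())
hsv=cv2.cvtColor(s['color'],cv2.COLOR_RGB2HSV)
for v in range(160,206,1):
    print(v,''.join('#' if hsv[v,u,2]<55 else ('b' if hsv[v,u,1]>110 and hsv[v,u,2]<125 else ('g' if hsv[v,u,1]<70 else '.')) for u in range(220,275)))
m=np.all((X>[440,-70,66])&(X<[500,-10,125]),-1)
b=m&(hsv[...,1]>110)&(hsv[...,2]>=55)
for nm,k in(('brown',b),('dark',m&(hsv[...,2]<55))):
    P=X[k];print(nm,len(P),np.percentile(P,[3,50,97],axis=0).round(1).tolist() if len(P) else '')
E
```

```text
tcp px [[238.8, 176.7], [238.6, 171.4], [238.8, 185.8], [263.7, 206.7]]
160 ###.........######..#####..............................
161 ##g..........#####..###g#..............................
162 b............#####..###g#b.............................
163 .............#####..###g#..............................
164 .............#####..###g#..............................
165 .............#####..###g#..............................
166 .............#####..###g#..............................
167 .............#####..##.g#..............................
168 .............#####..####...............................
169 ..............####..####...............................
170 ..............####...###...............................
171 ..............#####bb.##...............................
172 ..............b###.bbb.g...............................
173 ................##.bbbb................................
174 ................###bbb.................................
175 ................b..bbbb................................
176 ................bbbbbbb................................
177 ....
[... 1186 characters left out ...]
.....
197 ............................ggggggg....................
198 .............................gggggggg..................
199 b...b.........................gggggggg.................
200 bb..bb.........................gggggggg................
201 .b...bb.........................gggggggg...............
202 ..b.b..b..........................gggggggg.............
203 ..b.b.bbb.........................gggggggggbbb..b......
204 ...b...b............................gggggggg....b......
205 .....................................ggggggggggg.......
brown 91 [[465.6, -49.0, 73.6], [476.6, -39.3, 95.7], [480.3, -29.9, 118.0]]
dark 12 [[462.0, -52.0, 116.5], [471.6, -38.6, 121.9], [480.9, -27.6, 124.3]]
```

```bash
python3 - <<'E'
from h import *
s=load('scene');X=cloud(s)
for v in(155,160,164,168,170,171,172,173,174,176,180):
    print(v,[(u,*X[v,u].round().astype(int).tolist()) for u in(232,234,236,238,240,242,244) if not np.isnan(X[v,u,0])])
# predicted tips
print(proj(s,[[468.8,-38.9+dy,z] for dy in(-10,10) for z in(84,102,118)]).round(1).tolist())
t=grab('top');Y=cloud(t);m=np.all((Y>[420,-90,60])&(Y<[520,10,150]),-1);P=Y[m];print(len(P));
if len(P): print(np.percentile(P,[3,50,97],axis=0).round().tolist())
print(manip.get_obs()['width'],manip.get_obs()['tool_pos'],manip.get_obs()['force'])
E
```

```text
155 [(232, 511, -69, 207), (234, 503, -61, 201), (236, 509, -57, 204), (238, 508, -50, 202), (240, 509, -45, 202), (242, 471, -29, 178), (244, 475, -24, 180)]
160 [(232, 469, -59, 164), (234, 476, -55, 168), (236, 486, -51, 173), (238, 481, -44, 169), (240, 464, -33, 157), (242, 472, -29, 161), (244, 477, -24, 163)]
164 [(232, 235, -5, 1), (234, 477, -55, 155), (236, 483, -51, 157), (238, 483, -44, 156), (240, 459, -32, 140), (242, 473, -29, 148), (244, 473, -23, 147)]
168 [(232, 258, -10, -2), (234, 470, -54, 136), (236, 480, -50, 141), (238, 483, -45, 142), (240, 460, -32, 126), (242, 469, -28, 131), (244, 476, -24, 135)]
170 [(232, 278, -15, 3), (234, 469, -54, 128), (236, 482, -51, 136), (238, 482, -44, 135), (240, 459, -32, 118), (242, 469, -28, 124), (244, 476, -24, 127)]
171 [(232, 279, -16, -1), (234, 464, -52, 121), (236, 480, -50, 131), (238, 483, -45, 132), (240, 464, -34, 118), (242, 472, -29, 122), (244, 477, -24, 124)]
172 [(232, 285, -17, -2), (234, 465, -53, 118), (236, 480, -50, 127), (238, 486, -45, 130), (240, 469, -35, 118), (242, 472, -29, 118), (244, 477, -24, 121)]
173 [(232, 294, -19, 0), (234, 295, -12, 0), (236, 473, -48, 119), (238, 483, -45, 125), (240, 476, -37, 119), (242, 472, -29, 114), (244, 473, -23, 115)]
174 [(232, 303, -21, 2), (234, 301, -13, -1), (236, 473, -49, 115), (238, 482, -45, 120), (240, 479, -37, 117), (242, 471, -29, 111), (244, 309, 22, -2)]
176 [(232, 310, -23, -2), (234, 312, -16, -2), (236, 471, -48, 106), (238, 477, -43, 110), (240, 479, -38, 109), (242, 474, -30, 105), (244, 322, 18, -1)]
180 [(232, 338, -30, 0), (234, 339, -23, -1), (236, 474, -49, 93), (238, 473, -43, 92), (240, 478, -37, 94), (242, 476, -31, 91), (244, 352, 10, 3)]
[[235.7, 181.7], [235.6, 176.8], [235.5, 172.5], [241.9, 180.7], [241.9, 175.9], [241.9, 171.5]]
0
15.746777795765817 [468.87904565 -39.03400982 100.67243237] [-0.99591202  3.08746204  2.76263597]
```

```bash
python3 - <<'E'
from h import *
s=load('scene')
print('s6 left tip seen (275.5,151.8), right (291.5,149)',proj(s,[[586.6,49.3+d,z] for d in(-22,22) for z in(217,235,250)]).round(1).tolist())
print('s5 left tip seen (275.6,188)',proj(s,[[582.3,47.5-d,z] for d in(9,14) for z in(94.5,105,115)]).round(1).tolist())
o=manip.get_obs();print(o['joint_positions'],o['tool_rot'])
E
```

```text
s6 left tip seen (275.5,151.8), right (291.5,149) [[273.3, 160.6], [273.6, 154.8], [273.9, 149.9], [288.6, 158.4], [289.0, 152.6], [289.4, 147.8]]
s5 left tip seen (275.6,188) [[274.6, 195.4], [274.8, 192.5], [274.9, 189.7], [273.0, 195.7], [273.1, 192.8], [273.3, 190.0]]
[-1.97758994e-01 -2.08012548e-01  2.14214153e+00  8.67616694e-04
  1.19826436e+00  1.03312951e+00] [0.00127577 0.98560844 0.16898133 0.00443767]
```

Cloud and earlier pictures agree: the fingertips are about 25–30 mm higher than the pose suggests, so they pinch only the post's dome (width 15.8 mm instead of 22). I'll open, go down in watched steps and re-grip.

Call:
servo_tool([
  [50, 0, 0, 0, 0, 0, 0],
  [50, 0, 0, 0, 0, 0, 0],
  [50, 0, 0, 0, 0, 0, 0],
  [50, 0, 0, 0, 0, 0, 0],
  [50, 0, 0, 0, 0, 0, 0],
  [50, 0, 0, 0, 0, 0, 0],
  [50, -3, -0.5, 5, 0.2, -0.5, 0],
  [50, -3, -0.5, 12, 0.2, -0.5, 0],
  [50, -3, -0.5, 12, 0.2, -0.5, 0],
])

```text
t: 13.05
tool_pos: [464.8, -39.6, 86.9]
tool_rot: [-0.0, 0.986, 0.169, -0.002]
force: [-0.4, -0.1, -0.3]
width: 47.3
grip_force: 0.0
```

Call:
servo_tool([
  [50, 0, 0, 4, 0, 0, 0],
  [50, 0, 0, 8, 0, 0, 0],
  [50, 0, 0, 8, 0, 0, 0],
])

```text
t: 13.35
tool_pos: [465.4, -39.6, 79.7]
tool_rot: [0.0, 0.986, 0.169, -0.001]
force: [-0.4, 0.0, 0.4]
width: 47.9
grip_force: 0.0
```

```bash
python3 - <<'E'
from h import *
p=manip.get_obs()['tool_pos'];print(p,manip.get_obs()['width'],manip.get_obs()['force'])
s=grab('scene');X=cloud(s);V=cv2.cvtColor(s['color'],cv2.COLOR_RGB2HSV)[...,2]
m=np.all((X>[430,-90,66])&(X<[510,20,150]),-1)&(V<55)
for nm,k in(('L',X[...,1]<p[1]),('R',X[...,1]>p[1])):
    P=X[m&k];print(nm,len(P),np.percentile(P,[3,50,97],axis=0).round().tolist(),'zmin',np.sort(P[:,2])[:6].round())
m=np.all((X>[430,-90,66])&(X<[510,20,120]),-1)&(V>=55);P=X[m];print('post',len(P),np.percentile(P,[3,50,97],axis=0).round().tolist())
E
```

```text
[465.38869126 -39.63624738  79.70887581] 47.899150283649554 [-0.39845767  0.02798136  0.38039875]
L 54 [[468.0, -73.0, 100.0], [481.0, -69.0, 127.0], [488.0, -63.0, 148.0]] zmin [ 99.  99. 101. 104. 107. 108.]
R 62 [[452.0, -18.0, 101.0], [463.0, -14.0, 127.0], [468.0, -8.0, 147.0]] zmin [100. 101. 101. 101. 102. 104.]
post 139 [[451.0, -67.0, 70.0], [475.0, -40.0, 100.0], [482.0, -9.0, 118.0]]
```

Call:
servo_tool([
  [50, 0, 0, 4, 0, 0, 0],
  [50, 0, 0, 8, 0, 0, 0],
  [50, 0, 0, 12, 0, 0, 0],
  [0, 0, 0, 12, 0, 0, 0],
  [0, 0, 0, 12, 0, 0, 0],
  [0, 0, 0, 12, 0, 0, 0],
  [0, 0, 0, 12, 0, 0, 0],
  [0, 0, 0, 12, 0, 0, 0],
  [0, 0, 0, 12, 0, 0, 0],
], force=10)

```text
t: 14.3
tool_pos: [466.0, -39.6, 68.7]
tool_rot: [0.0, 0.986, 0.169, -0.0]
force: [-0.2, 1.1, 1.7]
width: 21.5
grip_force: 10.0
```

Call:
servo_tool([
  [0, 0, 0, 0, 0, 0, 0],
  [0, 0, 0, 0, 0, 0, 0],
  [0, 0, 0, 0, 0, 0, 0],
], force=30)

```text
t: 14.6
tool_pos: [466.0, -39.6, 68.7]
tool_rot: [0.0, 0.986, 0.169, -0.0]
force: [-0.1, 3.0, 2.2]
width: 21.2
grip_force: 30.0
```

```bash
python3 - <<'E'
from h import *
o=manip.get_obs();p=o['tool_pos']
C=np.array([587.5,4.6]);d=C-p[:2];print(np.hypot(*d),np.degrees(np.arctan2(d[1],d[0])))
arc(C,[0,6,12,18,24,30,36],19.5,130,p[2])
E
```

```text
129.30850572898555 19.995905867634747
now 14.6 [466.  -39.6  68.7] F [-0.1  3.   2.2] w 21.2 q [-0.2  -0.17  2.17 -0.    1.14  1.03]
[-0.7 -1.1 -0. ] [ 0.  0. -0.]
[ 0.  12.5  0. ] [ 0.  0. -6.]
[ 2.2 25.9  0. ] [  0.   0. -12.]
[ 5.7 39.   0. ] [  0.   0. -18.]
[10.6 51.7  0. ] [  0.   0. -24.]
[16.8 63.9  0. ] [  0.   0. -30.]
[24.2 75.3  0. ] [  0.   0. -36.]
```

Call:
servo_tool([
  [0, 0.3, 6.5, 0, 0, 0, -3],
  [0, 0.7, 13, 0, 0, 0, -6],
  [0, 1.6, 20, 0, 0, 0, -9],
  [0, 2.8, 26.5, 0, 0, 0, -12],
  [0, 4.4, 33, 0, 0, 0, -15],
  [0, 6.3, 39.5, 0, 0, 0, -18],
  [0, 8.6, 46, 0, 0, 0, -21],
  [0, 11.2, 52.3, 0, 0, 0, -24],
  [0, 14.2, 58.5, 0, 0, 0, -27],
  [0, 17.4, 64.5, 0, 0, 0, -30],
])

```text
t: 15.6
tool_pos: [504.0, -94.9, 68.7]
tool_rot: [0.0, 0.908, 0.419, -0.0]
force: [-0.3, 3.1, 2.7]
width: 21.0
grip_force: 30.0
```

```bash
python3 - <<'E'
from h import *
o=manip.get_obs();p=o['tool_pos']
C=np.array([587.5,4.6]);d=C-p[:2];print(np.hypot(*d),np.degrees(np.arctan2(d[1],d[0]))-19.5,o['wrist_torque'],o['grip_force'])
arc(C,[30,33,36,39,42,45,48,51,54,57,60],19.5,129.5,68.7)
E
```

```text
129.9297778520534 30.48689465307863 [ 0.36648961  0.105116   -0.22398643] 30.001372887636535
now 15.6 [504.  -94.9  68.7] F [-0.3  3.1  2.7] w 21.0 q [-0.29 -0.06  2.07 -0.    1.13  0.42]
[ 0.4 -1.1  0. ] [-0.  0.  0.]
[0.6 5.7 0. ] [-0.  0. -3.]
[ 1.1 12.4  0. ] [-0.  0. -6.]
[ 2.  19.2  0. ] [-0.  0. -9.]
[ 3.2 25.8  0. ] [ -0.   0. -12.]
[ 4.8 32.4  0. ] [ -0.   0. -15.]
[ 6.7 38.9  0. ] [ -0.   0. -18.]
[ 9.  45.3  0. ] [ -0.   0. -21.]
[11.6 51.6  0. ] [ -0.   0. -24.]
[14.5 57.7  0. ] [ -0.   0. -27.]
[17.7 63.7  0. ] [ -0.   0. -30.]
```

Call:
servo_tool([
  [0, 0.3, 6.5, 0, 0, 0, -3],
  [0, 0.9, 13, 0, 0, 0, -6],
  [0, 1.8, 19.7, 0, 0, 0, -9],
  [0, 3, 26.3, 0, 0, 0, -12],
  [0, 4.6, 33, 0, 0, 0, -15],
  [0, 6.5, 39.5, 0, 0, 0, -18],
  [0, 8.8, 45.9, 0, 0, 0, -21],
  [0, 11.4, 52.2, 0, 0, 0, -24],
  [0, 14.3, 58.3, 0, 0, 0, -27],
  [0, 17.5, 64.3, 0, 0, 0, -30],
])

```text
t: 16.6
tool_pos: [563.9, -124.5, 68.7]
tool_rot: [0.001, 0.769, 0.639, -0.001]
force: [-2.9, -1.3, 2.4]
width: 21.4
grip_force: 30.0
```

```bash
python3 - <<'E'
from h import *
o=manip.get_obs();p=o['tool_pos']
C=np.array([587.5,4.6]);d=C-p[:2];print(np.hypot(*d),np.degrees(np.arctan2(d[1],d[0]))-19.5,o['wrist_torque'],o['grip_force'])
arc(C,[60,63,66,69,72,74.5],19.5,129.5,68.7)
s=grab('scene');X=cloud(s)
hsv=cv2.cvtColor(s['color'],cv2.COLOR_RGB2HSV)
m=np.all((X>[p[0]-40,p[1]-40,66])&(X<[p[0]+40,p[1]+40,112]),-1)&(hsv[...,1]>110);P=X[m];print('post',len(P),np.percentile(P,[3,50,97],axis=0).round().tolist() if len(P) else '')
m=np.all((X>[520,-150,57])&(X<[640,-15,69]),-1)&(hsv[...,1]<70);P=X[m];print('arm',len(P),cv2.fitLine(P[:,:2].astype(np.float32),cv2.DIST_HUBER,0,.01,.01).ravel().round(3) if len(P)>5 else '')
P=X[np.all((X>[500,10,120])&(X<[680,85,145]),-1)];print('plq',len(P),np.percentile(P,[2,50,98],axis=0).round(1).tolist())
E
```

```text
131.20090665708142 60.138795999964145 [-0.21305373  0.29961429 -0.40809506] 30.001550529850647
now 16.6 [ 563.9 -124.5   68.7] F [-2.9 -1.3  2.4] w 21.4 q [-0.31  0.08  1.92 -0.    1.13 -0.12]
[ 1.7 -0.3 -0. ] [-0.   0.2  0. ]
[ 1.9  6.5 -0. ] [-0.1  0.2 -3. ]
[ 2.4 13.2 -0. ] [-0.1  0.2 -6. ]
[ 3.3 19.9 -0. ] [-0.1  0.2 -9. ]
[ 4.5 26.6 -0. ] [ -0.1   0.2 -12. ]
[ 5.8 32.1 -0. ] [ -0.1   0.2 -14.5]
post 20 [[565.0, -131.0, 73.0], [573.0, -119.0, 78.0], [581.0, -111.0, 95.0]]
arm 179 [ 1.74000e-01  9.85000e-01  5.78572e+02 -7.47840e+01]
plq 188 [[534.5, 43.0, 120.7], [587.8, 52.4, 130.6], [631.3, 65.4, 132.8]]
```

Call:
servo_tool([
  [0, 0.3, 6.5, 0, 0, 0, -3],
  [0, 1, 13.3, 0, 0, 0, -6],
  [0, 2, 20, 0, 0, 0, -9],
  [0, 3.2, 26.6, 0, 0, 0, -12],
  [0, 4.5, 32, 0, 0, 0, -14.4],
  [0, 4.5, 32, 0, 0, 0, -14.4],
  [0, 4.5, 32, 0, 0, 0, -14.4],
  [0, 4.5, 32, 0, 0, 0, -14.4],
])

```text
t: 17.45
tool_pos: [596.8, -127.0, 68.8]
tool_rot: [0.002, 0.684, 0.73, -0.001]
force: [1.1, -6.1, 0.1]
width: 21.2
grip_force: 30.0
```

```bash
python3 - <<'E'
from h import *
o=manip.get_obs();p=o['tool_pos']
C=np.array([587.5,4.6]);d=C-p[:2];print(p,o['force'],np.hypot(*d),np.degrees(np.arctan2(d[1],d[0]))-19.5,o['grip_force'],o['width'])
for n in('scene','top'):
    s=grab(n);X=cloud(s);hsv=cv2.cvtColor(s['color'],cv2.COLOR_RGB2HSV)
    m=np.all((X>[560,-105,57])&(X<[640,-20,70]),-1)&(hsv[...,1]<70);P=X[m]
    if len(P)>5: l=cv2.fitLine(P[:,:2].astype(np.float32),cv2.DIST_HUBER,0,.01,.01).ravel();print(n,'arm',len(P),l.round(3),np.degrees(np.arctan2(l[1],l[0])),np.percentile(P[:,0],[5,95]))
    m=np.all((X>[540,-260,2])&(X<[660,-60,24]),-1)&(hsv[...,1]>140)&(hsv[...,2]>130)
    P=X[m]
    if len(P)>5: l=cv2.fitLine(P[:,:2].astype(np.float32),cv2.DIST_HUBER,0,.01,.01).ravel();print(n,'brass',len(P),l.round(3),np.degrees(np.arctan2(l[1],l[0])),P.min(0),P.max(0))
    P=X[np.all((X>[500,10,120])&(X<[680,85,145]),-1)]
    if len(P):print(n,'plq',len(P),np.percentile(P,[2,50,98],axis=0).round(1).tolist())
E
```

```text
[ 596.80455195 -126.97409339   68.81243028] [ 1.05823551 -6.05734107  0.10037998] 131.90267904526388 74.5450632561124 29.999978512641974 21.247303538457654
scene arm 143 [ 4.20000e-02 -9.99000e-01  5.97492e+02 -6.22570e+01] -87.57956 [587.82398153 602.91298762]
scene plq 182 [[534.7, 44.5, 120.9], [588.4, 52.8, 130.7], [630.7, 66.0, 133.1]]
top arm 72 [ 1.11000e-01 -9.94000e-01  5.90946e+02 -5.11230e+01] -83.62818 [583.65701351 598.54237168]
top plq 166 [[528.5, 46.9, 123.8], [577.2, 56.5, 130.7], [625.8, 65.9, 138.1]]
```

Call:
servo_tool([
  [0, 1.5, 0, 0, 0, 0, 0],
  [0, 1.5, 0, 0, 0, 0, 0],
  [0, 1.5, 0, 0, 0, 0, 0],
])

```text
t: 17.85
tool_pos: [596.5, -126.9, 68.9]
tool_rot: [0.003, 0.683, 0.73, -0.002]
force: [-0.1, -9.9, -0.4]
width: 21.5
grip_force: 30.0
```

```bash
python3 - <<'E'
from h import *
o=manip.get_obs();print(o['tool_pos'],o['force'],o['wrist_torque'])
fit=lambda P:cv2.fitLine(P.astype(np.float32),cv2.DIST_HUBER,0,.01,.01).ravel()
for n in('scene','top'):
    s=grab(n);hsv=cv2.cvtColor(s['color'],cv2.COLOR_RGB2HSV);h,w=hsv.shape[:2]
    uv=np.stack(np.meshgrid(np.arange(w),np.arange(h)),-1).reshape(-1,2)
    W=onplane(s,uv,12).reshape(h,w,3)[...,:2]
    m=(W[...,0]>585)&(W[...,0]<616)&(W[...,1]<-90)&(W[...,1]>-190)&(hsv[...,1]>110)&(hsv[...,2]>110)
    P=W[m]
    if len(P)>8: l=fit(P);print(n,'brass',len(P),np.degrees(np.arctan2(l[1],l[0])),'x at -126, 4.6:',l[2]+l[0]/l[1]*(-126-l[3]),l[2]+l[0]/l[1]*(4.6-l[3]),P.min(0),P.max(0))
    W=onplane(s,uv,64).reshape(h,w,3)[...,:2]
    X=cloud(s);m=(X[...,2]>57)&(X[...,2]<71)&(W[...,0]>570)&(W[...,0]<625)&(W[...,1]<-25)&(W[...,1]>-105)&(hsv[...,1]<70)
    # centre of each constant-y bin
    P=W[m]; rows=[((a+5),(P[k][:,0].min()+P[k][:,0].max())/2,np.ptp(P[k][:,0])) for a in range(-105,-25,10) for k in[(P[:,1]>=a)&(P[:,1]<a+10)] if k.sum()>3]
    print(n,np.round(rows,1).tolist())
E
```

```text
[ 596.5454763  -126.8595137    68.87339956] [-0.07066862 -9.88030599 -0.39428075] [-1.66941886 -0.06790919 -0.25478922]
scene brass 44 -85.306015 x at -126, 4.6: 597.97784 587.2544 [ 593.68811494 -189.69411993] [604.82304771 -91.13077378]
scene [[-100.0, 600.4, 18.5], [-90.0, 599.2, 20.1], [-80.0, 598.4, 19.5], [-70.0, 598.6, 22.2], [-60.0, 598.4, 20.3], [-50.0, 597.3, 20.4], [-40.0, 596.1, 18.9], [-30.0, 597.3, 19.7]]
top [[-100.0, 593.3, 13.8], [-70.0, 590.5, 13.8], [-60.0, 590.6, 13.9], [-50.0, 590.8, 13.9], [-40.0, 591.0, 13.9], [-30.0, 589.4, 10.5]]
```

Call:
servo_tool([
  [0, -2, 1, 0, 0, 0, 0],
  [0, -4, 1.2, 0, 0, 0, 0],
  [0, -4, 1.2, 0, 0, 0, 0],
  [0, -4, 1.2, 0, 0, 0, 0],
])

```text
t: 18.35
tool_pos: [597.3, -126.8, 68.7]
tool_rot: [-0.0, 0.683, 0.73, -0.001]
force: [-3.9, 1.2, 5.0]
width: 21.1
grip_force: 30.0
```

```bash
python3 - <<'E'
from h import *
o=manip.get_obs();print(o['tool_pos'],o['force'],o['wrist_torque'])
R=[]
for i in range(4):
    s=grab('scene');X=cloud(s);hsv=cv2.cvtColor(s['color'],cv2.COLOR_RGB2HSV)
    m=np.all((X>[560,-108,61.5])&(X<[640,-20,67]),-1)&(hsv[...,1]<70);P=X[m]
    l=cv2.fitLine(P[:,:2].astype(np.float32),cv2.DIST_HUBER,0,.01,.01).ravel();R.append((len(P),np.degrees(np.arctan2(l[1],l[0]))%180,l[2]+l[0]/l[1]*(4.6-l[3]),l[2]+l[0]/l[1]*(-126-l[3])))
print(np.round(R,1).tolist(),'want ~94.2')
P=X[np.all((X>[500,10,120])&(X<[680,85,145]),-1)];print(np.percentile(P,[2,50,98],axis=0).round(1).tolist())
E
```

```text
[ 597.3470476  -126.83713437   68.72122649] [-3.88331966  1.23216977  5.01686383] [ 0.21991115  0.61120028 -0.15551567]
[[111.0, 93.7, 591.2, 599.6], [110.0, 92.3, 593.2, 598.4], [111.0, 92.7, 592.9, 599.1], [112.0, 93.0, 592.0, 598.9]] want ~94.2
[[533.2, 43.9, 120.4], [588.1, 53.1, 130.7], [630.7, 65.8, 133.3]]
```

Call:
servo_tool([
  [0, 0, 1, 0, 0, 0, 0],
  [0, 0, 1, 0, 0, 0, 0],
  [0, 0, 1, 0, 0, 0, 0],
  [0, 0, 1, 0, 0, 0, 0],
])

```text
t: 18.95
tool_pos: [598.4, -126.8, 68.7]
tool_rot: [-0.0, 0.683, 0.731, -0.001]
force: [-4.8, 1.5, 5.6]
width: 21.4
grip_force: 30.0
```

```bash
python3 -c "
from h import *
o=manip.get_obs();print(o['tool_pos'],o['force'],o['width'],o['grip_force'],o['qvel'].round(3))
print(manip.finish_job())"
```

```text
[ 598.44498289 -126.77813227   68.66960698] [-4.77563323  1.48301318  5.57591365] 21.430115793463113 30.002306329552084 [-0.003  0.001  0.001 -0.001 -0.001 -0.002]
the job is handed in; nothing more can be done
None
```

The job is handed in at about 19 s: the plaque stands in the clamp slot, pressed against the pad, and the gripper is still holding the lever over the brass line, to within about 1° by camera; the hand-in gave no verdict.

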